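# Point out the jars to put back on the shelf

## Task

Show me which three jars belong back on the shelf, in the order I should put them up, by pointing at each from straight above: first the jar with the red label, then the jar with the purple label, then the jar with the black lid, all standing on the open worktop in front of you. Hold the fingertips still over the middle of each lid for two full seconds, about two to three centimetres above it, and finish still pointing at the black-lidded jar. Touch nothing at any time, and lift the hand several centimetres between the jars so that the fingertips never pass close over the mug, the glass tumbler or the cup.

Things in the scene. Friction and masses are not known exactly. Their poses are not given: they have to be found in the camera images.
- red_jar: Glass jar with a pale grey-white screw lid and a red label, 58 mm across, 89 mm tall; origin at the centre of the underside. Loose, upright on the worktop.
- red_jar_top (a point): Centre of the top of its lid, 89 mm above the worktop (z up).
- purple_jar: Glass jar with a pale grey-white screw lid and a purple label, 62 mm across, 102 mm tall; origin at the centre of the underside. Loose, upright on the worktop.
- purple_jar_top (a point): Centre of the top of its lid, 102 mm above the worktop (z up).
- black_jar: Glass jar with a black screw lid and a black and white label, 58 mm across, 109 mm tall; origin at the centre of the underside. Loose, upright on the worktop.
- black_jar_top (a point): Centre of the top of its lid, 109 mm above the worktop (z up). Overhead is a fixed wall shelf, underside about 0.53 m above the worktop, near right corner at x 0.63, y -0.29, front edge running from there to the left, slightly away from the robot. Crossing with the tool point at about 0.20 m keeps the wrist clear of it.
- mug: Bystander: near-black mug standing upside down to dry, round bowl 73 mm across and 86 mm tall, 102 mm long over the handle, which is on its -y side; origin on the underside, midway along the 102 mm. Loose, on the worktop.
- mug_top (a point): Centre of its upturned base, the highest face, 86 mm above the worktop (z up).
- tumbler: Bystander: low clear glass tumbler standing upside down, 68 mm across, 84 mm tall; origin at the centre of the underside. Loose, on the worktop.
- tumbler_top (a point): Centre of its upturned base, the highest face, 84 mm above the worktop (z up).
- cup: Bystander: small cream-white espresso cup, 62 mm across and 56 mm tall, 91 mm long over the handle, which is on its -y side; origin on the underside, midway along the 91 mm. Loose, upright on the sink's drainer, which is 4 mm higher than the worktop.
- cup_top (a point): Centre of its open mouth, level with the rim, 60 mm above the worktop (z up).

How it is judged:
By the outcome, as a careful person would: the job done as asked, in the order asked, and still so for the second after the job is handed in, with the robot touching nothing.
It also fails if it takes over 48 s, if anything falls off the work surface, if the arm or the gripper's body presses on something with over 40 N, if the wrist force passes 120 N, or if a joint passes its speed limit or range.

## Robot

A 6-joint arm with a two-finger parallel gripper is mounted at the origin on a cart in front of the work surface, level with it; the furniture and walls round the work are solid. World frame = base frame: x ahead of the robot, y to its left, z up, the work surface at z = 0. Lengths are in m, angles in rad, forces in N, time in s.
With the tool pointing down it reaches from about 0.275 to 0.85 m from the base axis. Payload 19 kg.
Tool frame: the origin (TCP) lies between the finger pads, 19 mm behind the fingertips; this is the grasp point; z points along the fingers, y is the line along which they close (so a half turn about z gives the same grasp; the last joint's range is limited). The gripper opens to 85 mm and grips with 20 to 120 N. Pads are 22 mm wide; open, the fingers measure 114 mm over their backs; the gripper's body (76 mm by 85 mm) begins 54 mm behind the grasp point. The pads swing forward as they close: fully open they stand 13 mm farther back than shut.
Start: joints at [1.083, 0.15, 1.437, -0, 1.554, -0.134], TCP at [0.199, 0.539, 0.25] pointing down, gripper open.
Joint ranges: [-2.8, 2.8], [-0.68, 2.1], [0.12, 2.68], [-1.39, 4.53], [0.16, 2.79], [-2.81, 2.81]. Speed limits (rad/s): [1.89, 1.89, 2.22, 3.01, 3.01, 3.01].

## Interface

Orientations are given as a unit quaternion [w, x, y, z].
In Python, from plant import ctrl, viewer gives the robot as it stands.
- The arm moves only by the shell command python3 -m crank 'ROWS' [FORCE]. ROWS is a JSON object of lists of equal length, an entry for each row: "slide": the shift along the world's x, y, z in mm, a list of three; "roll": the turn about the world's z in degrees; "gripper": the finger opening in mm, from 0 to 85.4. A call has 1 to 8 rows; each row shifts and turns the commanded pose from where the row before left it; what a row does not reach is not made up. A row lasts 1/10 s, in which the tool goes at most 50 mm and 8.59 degrees, less where a joint would pass 70% of its speed; a pose out of reach is approached as far as the arm can. A call is refused whole if a number of a shift passes 50 or a number of a turn 8.59, either way. A call with a gripper value outside its range is refused whole. The fingers move at their own pace and stop on an object; FORCE is the grip in N (left out, the last holds). Time passes only in rows, so rows that do not move let the fingers close. It gives the time, the measured TCP pose, the force, the opening and the grip force at its end, in the units of the state.
- ctrl.get_state(): the state, without advancing time (a new reading comes with each control period).
- viewer.read_camera(name): name is "side" or "top" or "wrist"; returns the picture (420x560x3 uint8, blue, green, red); there is no depth.
- viewer.calibration(name): a dict with "camera_matrix" (3x3 intrinsics, pixels), "rvec" (rotation vector, rad) and "tvec" (3), from world to camera coordinates, as OpenCV has them. Camera axes: x right, y down, z forward; pixel columns grow to the right and rows downward; lengths in m; the calibration is good to about 2 mm. A picture is of the moment at which its call begins: read the wrist's pose just before it. calibration takes no time and is no camera call; for the wrist camera it gives the pose at the moment of the call.
- ctrl.finish_job(): hands the job in; it is judged then, once.
The state is a dict: "clock": time; "joint_pos": joint angles; "joint_velocities": joint speeds; "effort": joint torques, N m; "eef_pos": TCP position; "ee_rot": TCP orientation; "contact_force": force on the tool from outside, world axes, zero at the start; "wrist_torque": the same for the moment, N m; "finger_gap": opening from 0.0 (shut) to 1.0 (fully open); "finger_force": force on a finger pad.
Only numpy, scipy, OpenCV 4.12 (cv2) and the standard library are available. Lean on these libraries where they do the work, as an engineer would, in place of code of your own. Each camera call takes 0.05 s, during which the arm holds its last target. There are 200 camera calls.

## Working session

There is one attempt and no reset: what is moved stays moved. The work goes in short steps, Python scripts to look and compute and a shell command to move; the robot and the scene stay as the last step left them, time stands still between calls to the robot, and variables do not carry over. Pictures are saved under pics/ and viewed, at most 10 in all, crops included, and the job is handed in when it is done.

```bash
mkdir -p pics
python3 - <<'E'
from plant import ctrl, viewer
import cv2
print(ctrl.get_state())
for n in("side","top","wrist"):
    cv2.imwrite(f"pics/{n}0.png",viewer.read_camera(n)); print(n,viewer.calibration(n))
E
```

```text
{'clock': 0.0, 'joint_pos': array([ 1.08302575e+00,  1.50968474e-01,  1.43800147e+00, -1.86043735e-05,
        1.55379814e+00, -1.33983416e-01]), 'joint_velocities': array([ 0.0005474 , -0.00065059,  0.00130028, -0.00048376, -0.00058495,
       -0.00054585]), 'effort': array([-1.16412139e-03, -7.13045454e+01, -5.70878434e+01, -2.01421922e-04,
        8.77505896e-03, -2.60521358e-05]), 'eef_pos': array([0.19912334, 0.53919085, 0.24940015]), 'ee_rot': array([-1.70922898e-04,  1.75972290e-01,  9.84394945e-01, -5.62386756e-04]), 'contact_force': array([0.986226  , 0.45212695, 0.72368798]), 'wrist_torque': array([-0.06537964, -0.01270151,  0.07137646]), 'finger_force': 0.0, 'finger_gap': 0.9984411911911564}
side {'camera_matrix': array([[412.39560263,   0.        , 282.01149155],
       [  0.        , 412.39560263, 212.21844089],
       [  0.        ,   0.        ,   1.        ]]), 'rvec': array([ 0.28210933,  2.96012979, -0.84397602]), 'tvec': array([0.54314691, 0.11646127, 0.89563306])}
top {'camera_matrix': array([[505.22718086,   0.        , 273.23545117],
       [  0.        , 505.22718086, 201.89534568],
       [  0.        ,   0.        ,   1.        ]]), 'rvec': array([ 2.19056012, -2.12649047,  0.14985232]), 'tvec': array([-0.19844731,  0.52559714,  0.9327575 ])}
wrist {'camera_matrix': array([[351.68951492,   0.        , 273.51276729],
       [  0.        , 351.68951492, 211.37618889],
       [  0.        ,   0.        ,   1.        ]]), 'rvec': array([-2.34906197, -1.63575449, -0.26802598]), 'tvec': array([-0.57439242, -0.03939356,  0.38132967])}
```

View pics/side0.png

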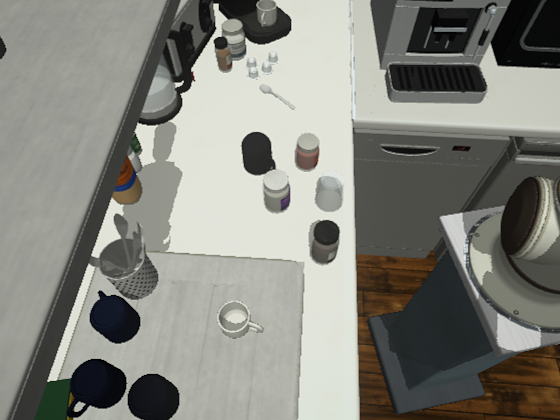

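View pics/top0.png

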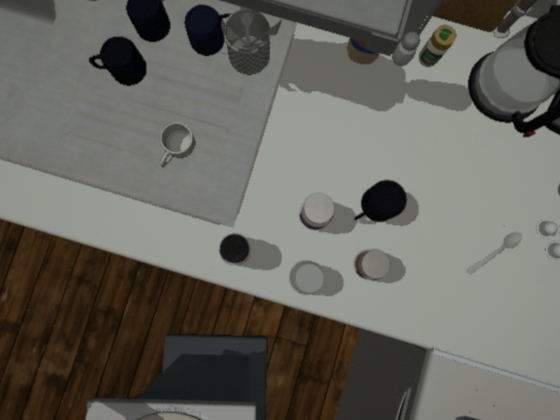

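View pics/wrist0.png

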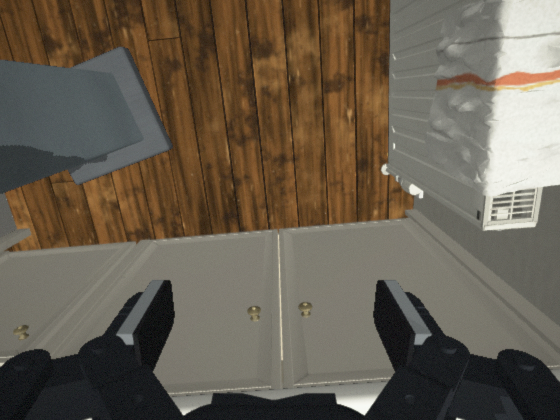

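Side view lids are at about red (308,142), purple (277,180) and black (326,230). In the top view they are at red (375,264), purple (318,207) and black (235,246). The top view also shows the mug at (384,201), the tumbler at (308,278) and the cup at (177,140). The wrist view shows only the floor and cabinets.

I'll triangulate from these and overlay the lid circles as a check.

```bash
cat > h.py <<'E'
import cv2, numpy as np
from plant import viewer
def P(n):
    c=viewer.calibration(n); R=cv2.Rodrigues(c["rvec"])[0]
    return c["camera_matrix"]@np.c_[R,c["tvec"]], c["camera_matrix"],R,np.array(c["tvec"])
def plane(n,uv,z):
    _,K,R,t=P(n); d=R.T@np.linalg.inv(K)@[*uv,1]; o=-R.T@t
    return o+d*(z-o[2])/d[2]
def proj(n,X):
    p=P(n)[0]@np.r_[X,np.ones((1,X.shape[1]))]; return (p[:2]/p[2]).T
def tri(a,b,n1="top",n2="side"):
    X=cv2.triangulatePoints(P(n1)[0],P(n2)[0],np.float64(a).reshape(2,1),np.float64(b).reshape(2,1)); return (X[:3]/X[3]).ravel()
E
python3 - <<'E'
from h import *
O={"red":((375,264),(308,142),.089,.027),"purple":((318,207),(277,180),.102,.028),"black":((235,246),(326,230),.109,.026),
"mug":((384,201),(257,140),.086,.036),"tumbler":((308,278),(330,185),.084,.03),"cup":((177,138),(235,316),.060,.031)}
I={n:cv2.imread(f"pics/{n}0.png") for n in("top","side")}
s=4;B={"top":(210,180,200,120),"side":(230,120,130,150)}
C={n:cv2.resize(I[n][b[1]:b[1]+b[3],b[0]:b[0]+b[2]],None,fx=s,fy=s,interpolation=2) for n,b in B.items()}
a=np.linspace(0,2*np.pi,40)
for k,(t,sd,z,r) in O.items():
    p=plane("top",t,z); print(k,"tri",tri(t,sd).round(3),"top",p.round(3),"side",plane("side",sd,z).round(3))
    for n in C:
        q=(proj(n,np.array([p[0]+r*np.cos(a),p[1]+r*np.sin(a),0*a+z]))-B[n][:2]+.5)*s-.5
        cv2.polylines(C[n],[q.astype(np.int32)],True,(0,255,0),1)
cv2.imwrite("pics/ct.png",C["top"]);cv2.imwrite("pics/cs.png",C["side"])
E
```

```text
red tri [ 0.419 -0.369  0.08 ] top [ 0.418 -0.367  0.089] side [ 0.422 -0.362  0.089]
purple tri [ 0.515 -0.262  0.097] top [ 0.516 -0.262  0.102] side [ 0.514 -0.258  0.102]
black tri [ 0.442 -0.117  0.103] top [ 0.442 -0.118  0.109] side [ 0.442 -0.114  0.109]
mug tri [ 0.534 -0.383  0.095] top [ 0.532 -0.384  0.086] side [ 0.538 -0.393  0.086]
tumbler tri [ 0.391 -0.251  0.059] top [ 0.39  -0.248  0.084] side [ 0.4   -0.235  0.084]
cup tri [0.646 0.005 0.051] top [0.644 0.003 0.06 ] side [0.645 0.008 0.06 ]
```

View pics/ct.png

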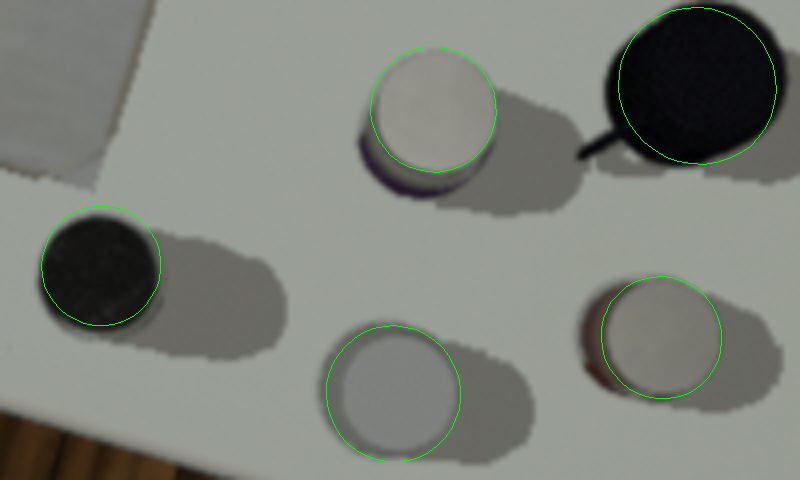

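View pics/cs.png

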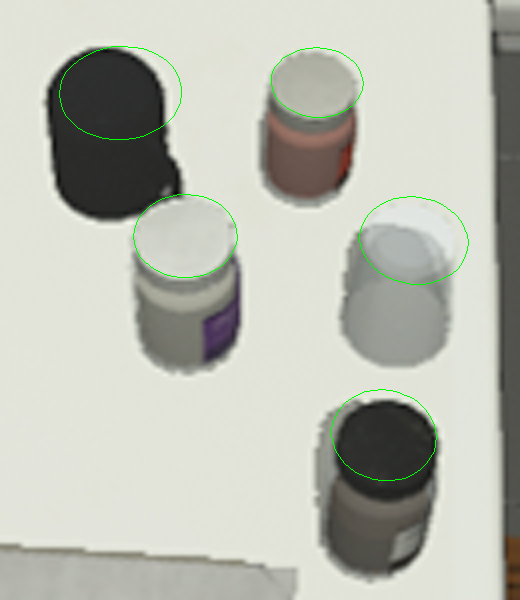

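The overlays confirm the labels and fit well, apart from about 1 px on the black lid. I'll refine those pixels and set off closed-fingered at z 0.25.

```bash
python3 - <<'E'
from h import *
for k,t,s,z in(("red",(376,264),(309,141),.089),("purple",(318.7,207),(276.2,179),.102),("black",(235.2,247.4),(326.7,230),.109)):
    print(k,tri(t,s).round(4),plane("top",t,z).round(4),plane("side",s,z).round(4))
E
python3 -m crank '{"slide":[[10,-15,0],[25,-35,0],[30,-40,0],[30,-40,0],[30,-40,0],[30,-40,0],[30,-40,0],[25,-40,0]],"roll":[0,0,0,0,0,0,0,0],"gripper":[0,0,0,0,0,0,0,0]}' 20
```

```text
red [ 0.4177 -0.3699  0.0829] [ 0.4181 -0.3688  0.089 ] [ 0.4185 -0.3643  0.089 ]
purple [ 0.5159 -0.2637  0.0985] [ 0.5158 -0.2635  0.102 ] [ 0.5157 -0.2608  0.102 ]
black [ 0.4395 -0.1175  0.1015] [ 0.4395 -0.1181  0.109 ] [ 0.4408 -0.1134  0.109 ]
clock: 0.95
eef_pos: [0.4101, 0.2467, 0.25]
ee_rot: [0.0, 0.176, 0.984, -0.0]
contact_force: [0.7, 0.6, -0.5]
finger_gap: 0.002
finger_force: 0.0
```

```bash
python3 -m crank '{"slide":[[0,-40,0],[0,-45,0],[0,-45,0],[0,-45,0],[0,-45,0],[0,-45,0],[0,-45,0],[0,-45,0]],"roll":[0,0,0,0,0,0,0,0],"gripper":[0,0,0,0,0,0,0,0]}'
python3 -m crank '{"slide":[[0,-45,0],[0,-45,0],[0,-45,0],[5,-45,0],[5,-40,0],[0,-30,0],[0,-11,0],[0,0,0]],"roll":[0,0,0,0,0,0,0,0],"gripper":[0,0,0,0,0,0,0,0]}'
```

```text
clock: 1.75
eef_pos: [0.4081, -0.1078, 0.2501]
ee_rot: [0.0, 0.176, 0.984, -0.0]
contact_force: [1.3, 0.5, 0.2]
finger_gap: 0.003
finger_force: 0.0
clock: 2.55
eef_pos: [0.4184, -0.3676, 0.2494]
ee_rot: [-0.0, 0.177, 0.984, 0.0]
contact_force: [-0.2, -0.1, -1.1]
finger_gap: -0.002
finger_force: 0.0
```

```bash
python3 -m crank '{"slide":[[0,0,-20],[0,0,-35],[0,0,-25],[0,0,-7],[0,0,0]],"roll":[0,0,0,0,0],"gripper":[0,0,0,0,0]}'
python3 - <<'E'
from h import *
for n in("side","wrist"):
    im=viewer.read_camera(n)
    x,y,w,h=(240,70,140,105) if n=="side" else (130,180,280,210)
    s=400//w if n=="side" else 1.43
    c=cv2.resize(im[y:y+h,x:x+w],(400,300),interpolation=2)
    if n=="side": a=c
X=np.array([[.418]*3,[-.367]*3,[.162,.143,.089]])
print(proj("side",X)); print(proj("wrist",X))
cv2.imwrite("pics/r1.png",np.hstack([a,c]))
E
```

```text
clock: 3.05
eef_pos: [0.4191, -0.3656, 0.163]
ee_rot: [-0.0, 0.176, 0.984, 0.0]
contact_force: [0.5, -0.5, -0.2]
finger_gap: -0.002
finger_force: 0.0
[[310.76333917 117.69057573]
 [310.27218264 123.81876718]
 [308.96561628 140.12087925]]
[[272.12136651 302.42192888]
 [272.28510608 279.43974575]
 [272.60137966 235.04816861]]
```

View pics/r1.png

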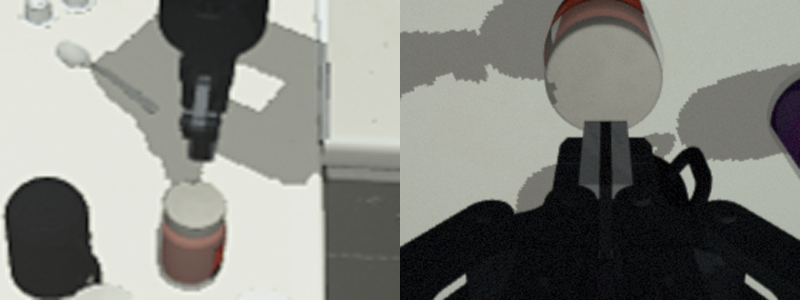

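The wrist view has the red lid centre at (272,234) against a predicted (272.6,235), so the error is about 1 mm. The side tip at (311,126) fits a tip 19 mm below the TCP. I'll lower to 25 mm above the lid and hold.

```bash
python3 -m crank '{"slide":[[0,-1,-15],[0,0,-11],[0,0,-4],[0,0,0],[0,0,0],[0,0,0],[0,0,0],[0,0,0]],"roll":[0,0,0,0,0,0,0,0],"gripper":[0,0,0,0,0,0,0,0]}'
for i in 1 2 3; do python3 -m crank '{"slide":[[0,0,0],[0,0,0],[0,0,0],[0,0,0],[0,0,0],[0,0,0],[0,0,0],[0,0,0]],"roll":[0,0,0,0,0,0,0,0],"gripper":[0,0,0,0,0,0,0,0]}'; done | grep -E "clock|eef"
python3 -m crank '{"slide":[[0,0,15],[0,0,25],[0,0,30],[0,0,10],[0,0,0]],"roll":[0,0,0,0,0],"gripper":[0,0,0,0,0]}'
```

```text
clock: 3.95
eef_pos: [0.4193, -0.3677, 0.1332]
ee_rot: [0.0, 0.176, 0.984, -0.0]
contact_force: [-0.3, 0.1, -0.3]
finger_gap: 0.002
finger_force: 0.0
clock: 4.75
eef_pos: [0.4192, -0.3676, 0.133]
clock: 5.55
eef_pos: [0.4192, -0.3676, 0.133]
clock: 6.35
eef_pos: [0.4192, -0.3676, 0.133]
clock: 6.85
eef_pos: [0.4196, -0.3681, 0.2152]
ee_rot: [0.001, 0.176, 0.984, -0.001]
contact_force: [0.4, -0.8, -0.4]
finger_gap: 0.006
finger_force: 0.0
```

```bash
python3 -m crank '{"slide":[[15,15,0],[30,32,0],[30,32,0],[17,20,-5],[5,6,-20],[0,0,-10],[0,0,0],[0,0,0]],"roll":[0,0,0,0,0,0,0,0],"gripper":[0,0,0,0,0,0,0,0]}'
python3 - <<'E'
from h import *
im=viewer.read_camera("wrist")
X=np.array([[.516],[-.2625],[.102]]); p=proj("wrist",X); print(p)
cv2.drawMarker(im,tuple(int(round(v)) for v in p[0]),(0,255,0),0,8)
cv2.imwrite("pics/p1.png",im)
E
```

```text
clock: 7.65
eef_pos: [0.5157, -0.2633, 0.178]
ee_rot: [-0.0, 0.176, 0.984, -0.0]
contact_force: [-0.2, 0.4, 0.9]
finger_gap: -0.001
finger_force: 0.0
[[275.5425622  236.32628298]]
```

View pics/p1.png

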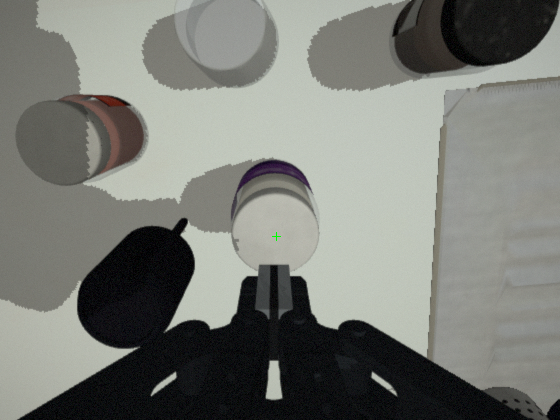

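Run:
```python
from h import *
im=viewer.read_camera("wrist"); 
m=(im.min(2)>195).astype(np.uint8); 
g=cv2.cvtColor(im,cv2.COLOR_BGR2GRAY)
print(g[185:275:3,275]); print(g[185:275:3,250]); print(g[230,225:325:3])
print([plane("wrist",(275,v),.102).round(4) for v in(229,233,236)])
cv2.imwrite("pics/p2.png",cv2.resize(im[150:300,200:350],None,fx=4,fy=4,interpolation=2))
```

```text
[129  87 101 173 182 182 184 182 180 179 182 182 178 180 179 181 178 178
 180 178 180 181 176 177 177 177 168   2  17  17]
[ 99 123 121 100  88 126 176 180 181 180 180 180 177 175 179 180 179 177
 175 171 171 172 170 170 170 172 169 163 195 196]
[130 129 121 173 174 175 177 178 180 178 179 178 181 182 183 180 178 178
 179 182 177 178 179 179 182 180 182 180 178 176 176 161 198 196]
[array([ 0.5115, -0.2612,  0.102 ]), array([ 0.514 , -0.2621,  0.102 ]), array([ 0.5159, -0.2628,  0.102 ])]
```

View pics/p2.png

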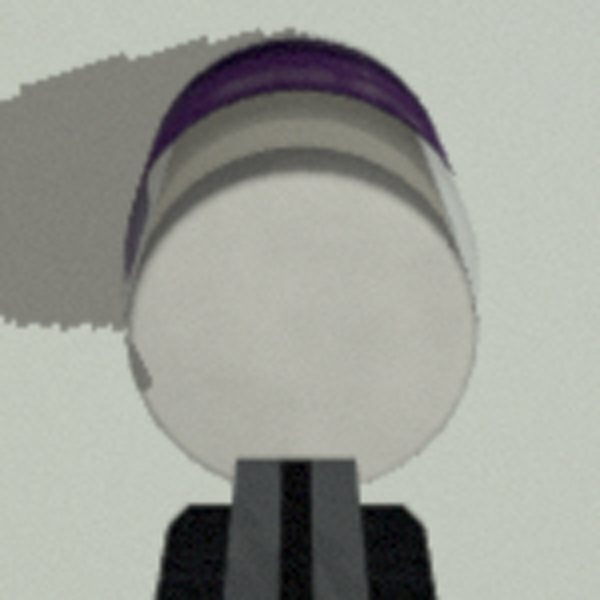

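The purple lid centre is at wrist pixel (275.4,232.3), which is about (0.514,-0.262). I'll trim x by 1 mm, descend and hold.

```bash
python3 -m crank '{"slide":[[-1,1,-15],[0,0,-12],[0,0,-5],[0,0,0],[0,0,0],[0,0,0],[0,0,0],[0,0,0]],"roll":[0,0,0,0,0,0,0,0],"gripper":[0,0,0,0,0,0,0,0]}'
for i in 1 2 3; do python3 -m crank '{"slide":[[0,0,0],[0,0,0],[0,0,0],[0,0,0],[0,0,0],[0,0,0],[0,0,0],[0,0,0]],"roll":[0,0,0,0,0,0,0,0],"gripper":[0,0,0,0,0,0,0,0]}'; done | grep -E "clock|eef"
python3 -m crank '{"slide":[[0,0,15],[0,0,25],[0,0,25],[0,0,10],[0,0,0]],"roll":[0,0,0,0,0],"gripper":[0,0,0,0,0]}'
```

```text
clock: 8.55
eef_pos: [0.5153, -0.2617, 0.1462]
ee_rot: [0.0, 0.176, 0.984, -0.0]
contact_force: [-0.0, -0.3, -0.4]
finger_gap: -0.0
finger_force: 0.0
clock: 9.35
eef_pos: [0.5152, -0.2617, 0.146]
clock: 10.15
eef_pos: [0.5152, -0.2617, 0.146]
clock: 10.95
eef_pos: [0.5152, -0.2617, 0.146]
clock: 11.45
eef_pos: [0.5157, -0.2619, 0.2228]
ee_rot: [0.001, 0.176, 0.984, -0.001]
contact_force: [-0.3, -0.4, -0.2]
finger_gap: -0.004
finger_force: 0.0
```

```bash
python3 -m crank '{"slide":[[-10,20,0],[-20,38,0],[-20,38,0],[-18,35,-5],[-7,15,-16],[0,0,-15],[0,0,0],[0,0,0]],"roll":[0,0,0,0,0,0,0,0],"gripper":[0,0,0,0,0,0,0,0]}'
python3 - <<'E'
from h import *
im=viewer.read_camera("wrist")
p=proj("wrist",np.array([[.440],[-.116],[.109]])); print(p, [plane("wrist",(275,v),.109).round(4) for v in(229,233,237)])
x,y=p[0].round().astype(int)-75
c=cv2.resize(im[y:y+150,x:x+150],None,fx=4,fy=4,interpolation=2); c=np.clip(c*1.8,0,255).astype(np.uint8)
print(x,y); cv2.imwrite("pics/b1.png",c)
E
```

```text
clock: 12.25
eef_pos: [0.4401, -0.1157, 0.1847]
ee_rot: [-0.001, 0.176, 0.984, 0.0]
contact_force: [0.5, 0.2, 0.1]
finger_gap: -0.003
finger_force: 0.0
[[273.77408371 236.44894209]] [array([ 0.4356, -0.1136,  0.109 ]), array([ 0.4381, -0.1145,  0.109 ]), array([ 0.4406, -0.1154,  0.109 ])]
199 161
```

View pics/b1.png

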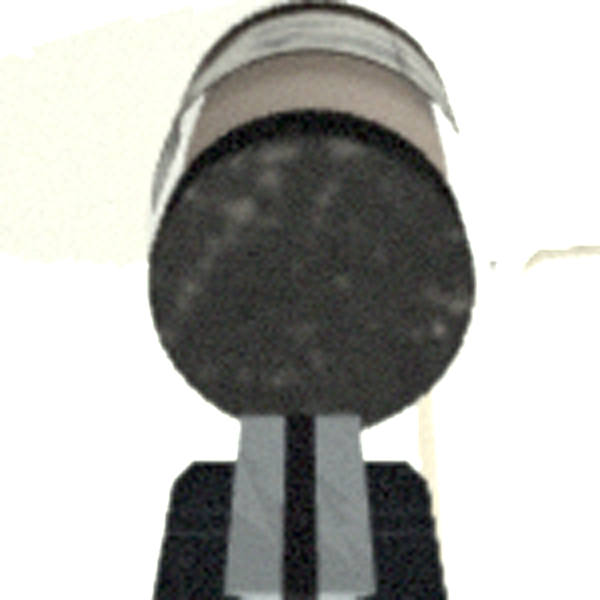

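The black lid centre is at wrist pixel (277,232), giving about (0.437,-0.113). Averaged with the other views that is (0.438,-0.114).

```bash
python3 -m crank '{"slide":[[-2,2,-15],[0,0,-12],[0,0,-5],[0,0,0],[0,0,0],[0,0,0],[0,0,0],[0,0,0]],"roll":[0,0,0,0,0,0,0,0],"gripper":[0,0,0,0,0,0,0,0]}'
for i in 1 2 3; do python3 -m crank '{"slide":[[0,0,0],[0,0,0],[0,0,0],[0,0,0],[0,0,0],[0,0,0],[0,0,0],[0,0,0]],"roll":[0,0,0,0,0,0,0,0],"gripper":[0,0,0,0,0,0,0,0]}'; done | grep -E "clock|eef"
python3 -c "
from plant import ctrl
print(ctrl.finish_job())"
```

```text
clock: 13.1
eef_pos: [0.4383, -0.1137, 0.1532]
ee_rot: [0.0, 0.176, 0.984, -0.0]
contact_force: [-0.9, -1.1, -0.4]
finger_gap: 0.003
finger_force: 0.0
clock: 13.9
eef_pos: [0.4382, -0.1137, 0.153]
clock: 14.7
eef_pos: [0.4382, -0.1137, 0.153]
clock: 15.5
eef_pos: [0.4382, -0.1136, 0.153]
the job is handed in; nothing more can be done
None
```

I pointed at the red-label, purple-label and black-lidded jars in that order, holding over 2 s about 25 mm above each lid, with no sign of contact; the job is handed in at 15.5 s with the hand still over the black lid.

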